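Bread rolls into the bread-chest drawer

ROBOT

A 6-joint arm with a two-finger parallel gripper is mounted at the origin on the work surface. World frame = base frame: x ahead of the robot, y to its left, z up, the work surface at z = 0. Lengths are in m, angles in rad, forces in N, time in s.
With the tool pointing down it reaches from about 0.35 to 0.975 m from the base axis. Payload 4.9 kg.
Tool frame: the origin (TCP) lies at the very end of the fingers, on their centre line; the grasp point (between the pads) lies ctrl.hold_point_z behind it (ctrl.hold_point_z is the distance from the TCP to the grasp point, in m); z points along the fingers, y is the line along which they close (so a half turn about z gives the same grasp; the last joint's range is limited). The gripper opens to 85 mm and grips with 20 to 120 N. Pads are 22 mm wide; open, the fingers measure 114 mm over their backs; the gripper's body (76 mm by 85 mm) begins 54 mm behind the grasp point. The pads swing forward as they close: fully open they stand 13 mm farther back than shut.
Start: joints at [1.086, 0.053, 1.613, -0, 1.476, -0.119], TCP at [0.224, 0.584, 0.231] pointing down, gripper open.
Joint ranges: [-3.01, 3.01], [-1.01, 2.22], [0.06, 2.58], [-1.02, 4.17], [0.09, 2.62], [-3.14, 3.14]. Speed limits (rad/s): [2.57, 2.57, 3.14, 3.14, 3.14, 3.14].

INTERFACE

Orientations are given as a rotation vector (axis times angle).
In Python, from station import ctrl gives the robot as it stands. The module is installed in compiled form; this text tells all that it offers.
- The arm moves only by the tool jog_arm, never from a script. Its argument "deltas" is a list of rows, each a list of 3 entries, a list of its own where there are three numbers: the closure, from -1 (fully open) to 1 (shut), then the shift along the world's x, y, z scaled (see below), then the turn, a rotation vector about the world's x, y, z scaled (see below). A call has 1 to 12 rows; each row is the pose to reach, as a shift and turn from the pose commanded when the call began, turning the shorter way round; what a row does not reach only later rows make up. The controller multiplies each number of a shift by 0.4 m and each number of a turn by 180 degrees. A row lasts 1/12 s, in which the tool goes at most 41.7 mm and 7.16 degrees, less where a joint would pass 70% of its speed; a pose out of reach is approached as far as the arm can. A call with a number of a shift or a turn outside -1 to 1 is refused whole. A call with a gripper value outside its range is refused whole. The fingers move at their own pace and stop on an object; "squeeze" is the grip in N (left out, the last holds). Time passes only in rows, so rows that repeat a pose let the fingers close. It gives the time, the measured TCP pose, the force, the opening and the grip force at its end, in the units of the state.
- ctrl.get_obs(): the state, without advancing time (a new reading comes with each control period).
- ctrl.get_image(name): name is "scene" or "top"; returns the picture (400x640x3 uint8, red, green, blue); there is no depth.
- ctrl.get_calibration(name): a dict with "K" (3x3 intrinsics, pixels), "dist_coeffs" ([k1, k2, p1, p2, k3] as OpenCV has them; the pictures are not rectified), "extrinsics" (4x4, takes a point from world to camera coordinates). Camera axes: x right, y down, z forward; pixel columns grow to the right and rows downward; lengths in m; the calibration is good to about 2 mm. A picture is of the moment at which its call begins. get_calibration takes no time and is no camera call.
- ctrl.finish_job(): hands the job in; it is judged then, once.
The state is a dict: "t": time; "q": joint angles; "dq": joint speeds; "effort": joint torques, N m; "tool_pos": TCP position; "tool_rot": TCP orientation; "contact_force": force on the tool from outside, world axes, zero at the start; "wrist_torque": the same for the moment, N m; "opening": finger opening in m; "grip_force": force on a finger pad.
Only numpy, scipy, OpenCV 4.12 (cv2) and the standard library are available. Lean on these libraries where they do the work, as an engineer would, in place of code of your own. Each camera call takes 0.05 s, during which the arm holds its last target. There are 200 camera calls.

TASK

Pick up the wooden carrier by its upright handle board and tip it over the open drawer of the bread chest so that all four rolls slide off its open end into the drawer. With all the rolls in, push the drawer fully home past its detent until it seats, without slamming it, and leave the empty carrier standing flat on the table. Leave the other tableware where it stands.

Things in the scene. Friction and masses are not known exactly. Their poses are not given: they have to be found in the camera images.
- drawer (a joint): opening of the bread chest's drawer, m: 0 = fully home, about 0.16 to 0.19 at the start. Slides straight, friction about 2 N. At about 22 mm of opening it meets a sprung detent that takes 7 to 10 N to push past (its top is at 11 mm); push on to the stop at 0, where the detent then holds it.
- chest_front_top (a point): top edge of the chest's front, at mid-width; does not move with the drawer. The low wooden chest is fixed on the table: 260 wide (y), 260 deep (from the front towards +x), 125 high, flat top. Its -x axis is the direction in which the drawer opens, roughly towards the robot.
- drawer_floor (a point): centre of the drawer's inner floor, 18 above the table, axes like the chest's. Open box, inside 211 long (x) by 214 wide (y), sides and back 61 above the floor, walls 7. Front panel 15 thick, 256 wide, from 11 to 111 above the table, outer face 127.5 towards -x. The part inside the chest is covered; clear height from drawer floor to the chest's top board 95.
- drawer_handle (a point): centre of the drawer's handle, a round steel bar 10 thick and 100 long (along y), 20 in front of the face of the drawer's front panel (centre line to face), 67 above the table.
- carrier: dark wooden tray 170 long (x), 160 wide (y), 350 g; origin at the centre of its underside, z up. Floor 8; walls 35 high, 6 thick on both long sides and the +x end; the -x end is open: rolls slide out there. An upright handle board 12 thick on its centre line: 100 high from x=-45 to 75, 40 high from -90 to -45; each side a lane 68 wide with 2 rolls, which slide from 25 to 36 deg of tilt.
- carrier_grip (a point): grip point on the carrier's upright board, 78 above the carrier's underside, above its origin; pinch the board's two faces (12 apart, along the carrier's y) from above.
- roll1: bread roll, round domed bun 60 across and 38 high, about 55 g, origin at its middle; z up as it lies at the start
- roll2: bread roll, round domed bun 60 across and 38 high, about 55 g, origin at its middle; z up as it lies at the start
- roll3: bread roll, round domed bun 60 across and 38 high, about 55 g, origin at its middle; z up as it lies at the start
- roll4: bread roll, round domed bun 60 across and 38 high, about 55 g, origin at its middle; z up as it lies at the start
- bowl: bystander, to be left alone: white ceramic bowl, 170 across, 60 high; origin at the centre of its underside
- mill: bystander, to be left alone: turned dark wooden pepper mill, 60 across, 195 high; origin at the centre of its underside
- oil: bystander, to be left alone: green glass oil bottle, 58 across, 200 high; origin at the centre of its underside
- tea: bystander, to be left alone: tea glass standing on a square steel saucer (one piece): saucer 84 x 84, whole 94 high; origin at the centre of its underside
- sugar: bystander, to be left alone: white ceramic sugar cup without lid or handle, 84 across, 70 high; origin at the centre of its underside
- jam: bystander, to be left alone: small jam jar, 60 across, 60 high, standing on the top of the chest, about the middle; origin at the centre of its underside

How it is judged:
By the outcome, as a careful person would: the job done as asked, in the order asked, and still so for the second after the job is handed in, with the robot touching nothing.
It also fails if it takes over 72 s, if anything falls off the work surface, if the arm or the gripper's body presses on something with over 40 N, if the wrist force passes 120 N, or if a joint passes its speed limit or range.

## Working session

There is one attempt and no reset: what is moved stays moved. The work goes in short steps, Python scripts to look and compute and a tool call to move; the robot and the scene stay as the last step left them, time stands still between calls to the robot, and variables do not carry over. Pictures are saved under pics/ and viewed, at most 10 in all, crops included, and the job is handed in when it is done.

Besides the shell and the picture viewer there is one more tool, called after "Call:" in YAML: its name, and indented under it one key for each argument. jog_arm: Moves the arm, as the interface text tells. Its arguments: {"type":"object","properties":{"deltas":{"type":"array","items":{"type":"array"}},"squeeze":{"type":"number"}},"required":["deltas"]}

```bash
mkdir -p pics
cat > h.py <<'E'
import numpy as np, cv2
from station import ctrl
from scipy.spatial.transform import Rotation as R
def snap(n,f):
    im=ctrl.get_image(n); cv2.imwrite('pics/'+f,im[:,:,::-1]); return im
def ray(n,uv):
    c=ctrl.get_calibration(n);K=np.array(c['K']);E=np.array(c['extrinsics'])
    p=cv2.undistortPoints(np.array([[uv]],float),K,np.array(c['dist_coeffs']))[0,0]
    d=E[:3,:3].T@np.array([p[0],p[1],1]);o=-E[:3,:3].T@E[:3,3];return o,d/np.linalg.norm(d)
def onz(n,uv,z):
    o,d=ray(n,uv);return o+d*(z-o[2])/d[2]
def tri(a,b):
    (o1,d1),(o2,d2)=ray('scene',a),ray('top',b)
    s=np.linalg.lstsq(np.c_[d1,-d2],o2-o1,rcond=None)[0]
    p,q=o1+d1*s[0],o2+d2*s[1];return (p+q)/2,np.linalg.norm(p-q)
def proj(n,P):
    c=ctrl.get_calibration(n);E=np.array(c['extrinsics'])
    return cv2.projectPoints(np.array(P,float).reshape(-1,3),cv2.Rodrigues(E[:3,:3])[0],E[:3,3],np.array(c['K']),np.array(c['dist_coeffs']))[0][:,0]
E
python3 - <<'E'
from h import *
for n in('scene','top'):
    im=snap(n,n+'0.png');c=ctrl.get_calibration(n);print(ray(n,(320,200)),np.array(c['K'])[0,0])
print(ctrl.get_obs(),ctrl.hold_point_z)
E
```

```text
(array([0.94534645, 0.71166732, 1.08681514]), array([-0.32720294, -0.53063062, -0.78190113])) 491.2550350214605
(array([ 0.43924494, -0.00373568,  1.31076412]), array([ 1.24972474e-01, -3.61163479e-04, -9.92160143e-01])) 420.01985335309166
{'t': 0.1, 'q': array([ 1.08601069e+00,  5.32778320e-02,  1.61414847e+00,  2.16732879e-05,
        1.47606054e+00, -1.19034883e-01]), 'dq': array([ 0.00044331, -0.00073363, -0.00459642,  0.0007879 , -0.00243203,
        0.00025378]), 'effort': array([ 6.41550760e-04, -3.94901454e+01, -3.71365607e+01, -1.40291763e-04,
        3.86935193e-03, -2.07029572e-06]), 'tool_pos': array([0.22327559, 0.58314109, 0.23019897]), 'tool_rot': array([-5.71219764e-01, -3.08863019e+00,  2.83019480e-03]), 'contact_force': array([-0.88723571,  0.27143963, -0.77084819]), 'wrist_torque': array([-0.06706628,  0.04429442, -0.01268581]), 'grip_force': 0.0, 'opening': 0.0855961745402342} 0.0187
```

View pics/scene0.png

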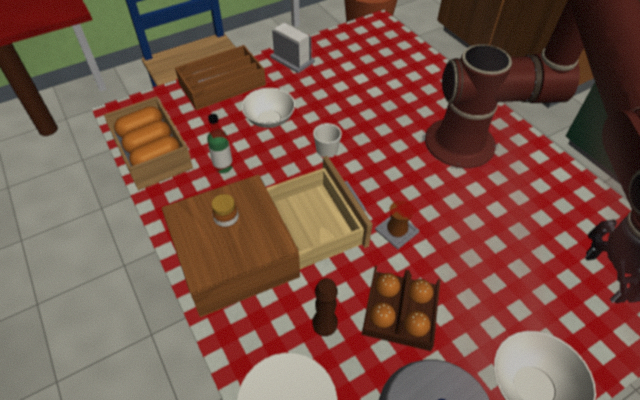

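View pics/top0.png

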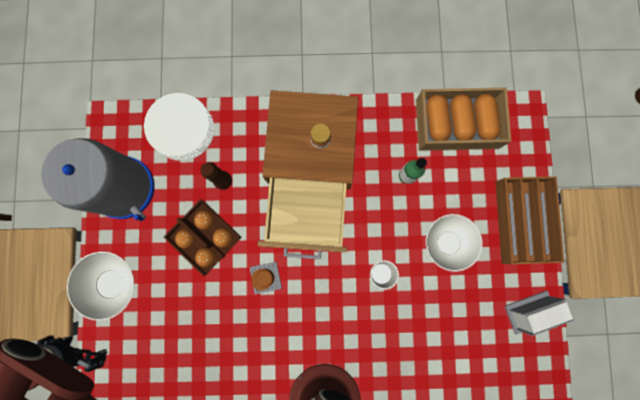

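The top view shows the carrier at about (203,238), the drawer around (305,215) with its handle at (302,254), the tea at (264,278) and the mill at (217,176). The scene view shows the carrier at (402,307). I'll enlarge these next.

Run:
```python
import cv2,numpy as np
s=cv2.imread('pics/scene0.png');t=cv2.imread('pics/top0.png')
def c(im,x,y,w,h,k):return cv2.resize(im[y:y+h,x:x+w],None,fx=k,fy=k,interpolation=cv2.INTER_CUBIC)
cv2.imwrite('pics/a.png',np.hstack([c(s,355,255,100,100,4),c(t,155,190,100,100,4)]))
cv2.imwrite('pics/b.png',np.hstack([c(s,160,160,220,200,1.8),c(t,225,85,150,200,1.8*1)]) )
cv2.imwrite('pics/b.png',np.hstack([c(s,220,150,160,120,2.5),c(t,240,170,160,120,2.5)]))
```

```text
(no output)
```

View pics/a.png

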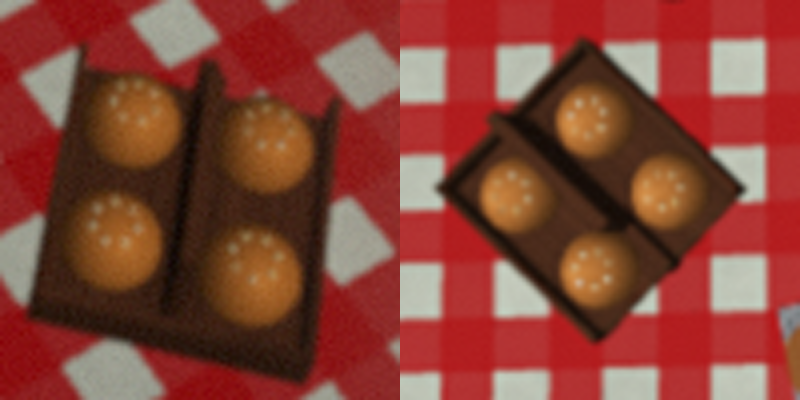

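View pics/b.png

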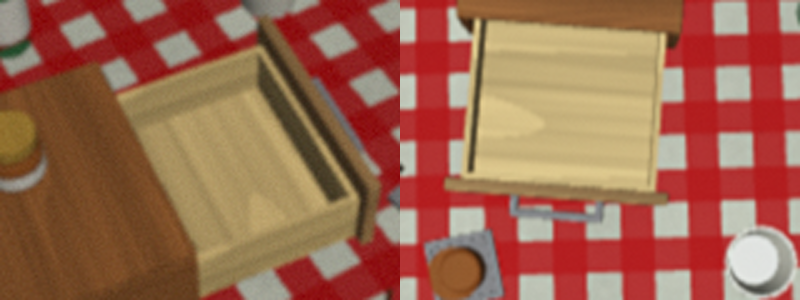

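```bash
cat > fit.py <<'E'
from h import *
from scipy.optimize import least_squares
def tf(p,P): 
    c,s=np.cos(p[2]),np.sin(p[2]);P=np.array(P,float);return np.c_[p[0]+c*P[:,0]-s*P[:,1],p[1]+s*P[:,0]+c*P[:,1],P[:,2]+p[3]]
A=lambda x,y:(355+x/4,255+y/4)
B=lambda x,y:(155+(x-400)/4,190+y/4)
car=[('scene',A(32,318),(.085,-.08,0)),('scene',A(303,383),(.085,.08,0)),('scene',A(82,48),(-.085,-.08,.035)),('scene',A(335,100),(-.085,.08,.035)),
('top',B(440,187),(.085,.08,.035)),('top',B(585,42),(.085,-.08,.035)),('top',B(742,188),(-.085,-.08,.035)),('top',B(600,340),(-.085,.08,.035))]
def solve(d,p0,fixz=False):
    def f(p):
        q=np.r_[p,0] if fixz else p
        W=tf(q,[m[2] for m in d])
        return np.concatenate([proj(m[0],w)[0]-m[1] for m,w in zip(d,W)])
    r=least_squares(f,p0);return r.x,r.fun.reshape(-1,2)
for sw in(1,-1):
    d=[(a,b,(c[0],sw*c[1],c[2])) for a,b,c in car]
    p,r=solve(d,[.45,.23,.8,0]);print(sw,p,np.abs(r).max());print(r.round(1).tolist())
D=lambda x,y:(220+x/2.5,150+y/2.5)
F=lambda x,y:(240+(x-400)/2.5,170+y/2.5)
ch=[('top',(270,91),(.26,.13,.125)),('top',(357,96),(.26,-.13,.125)),('top',(352.5,187),(0,-.13,.125)),('top',(263.5,180),(0,.13,.125)),
('scene',(163,205),(.26,-.13,.125)),('scene',D(95,65),(0,-.13,.125)),('scene',D(195,250),(0,.13,.125))]
p,r=solve(ch,[.6,0,0,0]);print('chest',p);print(r.round(1).tolist())
# drawer front in chest frame
for n,uv,z in[('top',F(446,190),.111),('top',F(667,203),.111),('scene',D(264,17),.111),('scene',D(378,185),.111),('top',F(512,214),.067),('top',F(602,218),.067)]:
    w=onz(n,uv,z);d=w[:2]-p[:2];c,s=np.cos(p[2]),np.sin(p[2]);print(n,w.round(4),'local',(c*d[0]+s*d[1]).round(4),(-s*d[0]+c*d[1]).round(4))
for nm,uv,z in[('tea',(264,278),.01),('sugar',(384,276),.07),('mill',(222,181),.02),('bowl',(454,243),.06),('oil',(410,178),.0)]:print(nm,onz('top',uv,z).round(3))
print('tea2',onz('scene',(398,230),.01))
E
python3 fit.py
```

```text
1 [ 0.4942664   0.35702249  0.80219605 -0.01061603] 1.6625581240560905
[[-1.7, 0.9], [-0.2, 0.6], [-1.2, -0.7], [0.7, -0.3], [-0.4, 1.5], [-0.1, -0.5], [0.4, 0.4], [-0.7, 1.4]]Traceback (most recent call last):
  File "fit.py", line 17, in <module>
    p,r=solve(d,[.45,.23,.8,0]);print(sw,p,np.abs(r).max());print(r.round(1).tolist())
        ~~~~~^^^^^^^^^^^^^^^^^^
  File "fit.py", line 14, in solve
    r=least_squares(f,p0);return r.x,r.fun.reshape(-1,2)
    return func(*args, **kwargs)
    result = trf(vector_fun.fun, vector_fun.jac, x0, f0, J0, lb, ub, ftol, xtol,
                 gtol, max_nfev, x_scale, loss_function, tr_solver,
                 tr_options.copy(), verbose, callback=callback_wrapped)
    return trf_no_bounds(
        fun, jac, x0, f0, J0, ftol, xtol, gtol, max_nfev, x_scale,
        loss_function, tr_solver, tr_options, verbose, callback=callback)
    J = jac(x)
    self._update_jac()
    ~~~~~~~~~~~~~~~~^^
    self.J = self.jac_wrapped(xp_copy(self.x), f0=self.f)
             ~~~~~~~~~~~~~~~~^^^^^^^^^^^^^^^^^^^^^^^^^^^^
    J, dct = approx_derivative(
          
[... 414 characters left out ...]
                            ^^^
    df = [f_eval - f0 for f_eval in f_evals]
                                    ^^^^^^^
    f = np.atleast_1d(self.fun(x, *self.args, **self.kwargs))
                      ~~~~~~~~^^^^^^^^^^^^^^^^^^^^^^^^^^^^^^
    return np.atleast_1d(self.fun(x))
                         ~~~~~~~~^^^
    return self.f(x, *self.args, **self.kwargs)
           ~~~~~~^^^^^^^^^^^^^^^^^^^^^^^^^^^^^^
  File "fit.py", line 13, in f
    return np.concatenate([proj(m[0],w)[0]-m[1] for m,w in zip(d,W)])
                           ~~~~^^^^^^^^
  File "h.py", line 17, in proj
    c=ctrl.get_calibration(n);E=np.array(c['extrinsics'])
ValueError: time passes only in moves, steps and waits
```

```bash
sed -i 's/^def snap/C={n:ctrl.get_calibration(n) for n in ("scene","top")}\ndef snap/; s/c=ctrl.get_calibration(n)/c=C[n]/' h.py
sed -i "s/for sw in(1,-1):/for fz in(0,1):/; s/    d=\[(a,b,(c\[0\].*/    d=car/; s/p,r=solve(d,\[.45,.23,.8,0\]);print(sw/p,r=solve(d,[.45,.23,.8,0][:4-fz],fz);print(fz/" fit.py
python3 fit.py
```

```text
0 [ 0.4942664   0.35702249  0.80219605 -0.01061603] 1.6625581240560905
[[-1.7, 0.9], [-0.2, 0.6], [-1.2, -0.7], [0.7, -0.3], [-0.4, 1.5], [-0.1, -0.5], [0.4, 0.4], [-0.7, 1.4]]
1 [0.49649143 0.35786586 0.80222805] 2.3006211348381953
[[-1.9, -0.2], [0.2, -0.4], [-1.3, -2.3], [1.1, -1.8], [-1.9, 0.7], [-1.3, -1.6], [-0.6, -0.5], [-1.9, 0.9]]
chest [ 0.64498839  0.02895112 -0.09621244 -0.00623741]
[[0.6, 0.5], [1.4, 1.5], [0.6, -2.7], [-0.6, -2.0], [-0.5, 2.1], [1.7, -1.8], [1.7, -0.1]]
top [0.4633 0.1742 0.111 ] local -0.1948 0.1271
top [ 0.4419 -0.0764  0.111 ] local -0.1921 -0.1244
scene [ 0.4462 -0.0723  0.111 ] local -0.1882 -0.1199
scene [0.4679 0.177  0.111 ] local -0.1905 0.1304
top [0.434  0.1035 0.067 ] local -0.2171 0.0539
top [ 0.4265 -0.0021  0.067 ] local -0.2145 -0.0519
tea [0.368 0.173 0.01 ]
sugar [ 0.367 -0.185  0.07 ]
mill [0.669 0.299 0.02 ]
bowl [ 0.457 -0.4    0.06 ]
oil [ 0.667 -0.292 -0.   ]
tea2 [0.36818981 0.17403453 0.01      ]
```

Call:
jog_arm:
  deltas:
    - [-1,[0.07,-0.06,0],[0,0,-0.04]]
    - [-1,[0.14,-0.12,0],[0,0,-0.08]]
    - [-1,[0.21,-0.18,0],[0,0,-0.12]]
    - [-1,[0.28,-0.24,-0.02],[0,0,-0.16]]
    - [-1,[0.35,-0.3,-0.05],[0,0,-0.2]]
    - [-1,[0.42,-0.36,-0.07],[0,0,-0.24]]
    - [-1,[0.49,-0.42,-0.1],[0,0,-0.28]]
    - [-1,[0.56,-0.48,-0.12],[0,0,-0.32]]
    - [-1,[0.62,-0.52,-0.14],[0,0,-0.36]]
    - [-1,[0.65,-0.55,-0.16],[0,0,-0.4]]
    - [-1,[0.677,-0.566,-0.175],[0,0,-0.44]]
    - [-1,[0.677,-0.566,-0.175],[0,0,-0.48]]
  squeeze: 100

```text
t: 1.1
tool_pos: [0.4952, 0.3548, 0.1588]
tool_rot: [2.532, 1.859, -0.006]
contact_force: [0.3, 1.0, 0.6]
opening: 0.0852
grip_force: 0.0
```

Call:
jog_arm:
  deltas:
    - [-1,[0,0,0],[0,0,-0.04]]
    - [-1,[0,0,0],[0,0,-0.08]]
    - [-1,[0,0,0],[0,0,-0.12]]
    - [-1,[0,0,0],[0,0,-0.148]]
    - [-1,[0,0,0],[0,0,-0.148]]
    - [-1,[0,0,0],[0,0,-0.148]]

```text
t: 1.6
tool_pos: [0.4941, 0.3571, 0.1608]
tool_rot: [2.885, 1.243, -0.001]
contact_force: [0.1, 0.4, 0.6]
opening: 0.0855
grip_force: 0.0
```

```bash
cat >> h.py <<'E'
def st():
    o=ctrl.get_obs();M=R.from_rotvec(o['tool_rot']).as_matrix()
    print('t',o['t'],'pos',o['tool_pos'].round(4),'x',M[:,0].round(3),'y',M[:,1].round(3),'z',M[:,2].round(3),'yang',np.degrees(np.arctan2(M[1,1],M[0,1])).round(2),'q',o['q'].round(2),'F',o['contact_force'].round(1),'op',round(o['opening'],4),'g',round(o['grip_force'],1))
E
python3 - <<'E'
from h import *
st()
import cv2
s=snap('scene','s1.png');t=snap('top','t1.png')
def c(im,x,y,w,h,k):return cv2.resize(im[y:y+h,x:x+w,::-1],None,fx=k,fy=k,interpolation=cv2.INTER_CUBIC)
cv2.imwrite('pics/c1.png',np.hstack([c(s,330,210,130,150,3),c(t,140,150,130,150,3)]))
E
```

```text
t 1.6 pos [0.4941 0.3571 0.1608] x [ 0.687  0.727 -0.001] y [ 0.727 -0.687 -0.   ] z [-0.001 -0.    -1.   ] yang -43.4 q [0.5  0.07 1.72 0.   1.36 1.26] F [0.1 0.4 0.6] op 0.0855 g 0.0
```

View pics/c1.png

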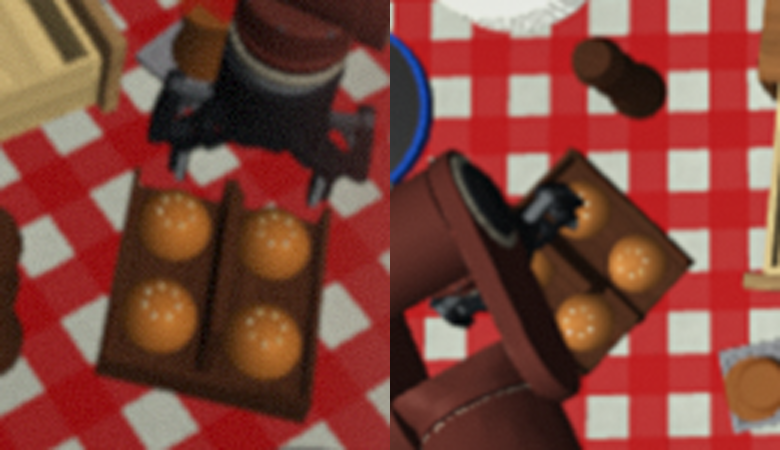

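The hand stands over the carrier; in the scene crop the fingers straddle the board line, which runs from (232,185) to (205,365). I'll check by projection.

Run:
```python
from h import *
import cv2
s=cv2.imread('pics/scene0.png');t=cv2.imread('pics/top0.png')
y=.802;P=np.array([.495,.3575,0]);X=np.array([np.cos(y),np.sin(y),0]);Y=np.array([-X[1],X[0],0]);Z=np.array([0,0,1])
L=lambda *l:[P+X*a+Y*b+Z*c for a,b,c in l]
polys=[L((-.09,.006,.04),(-.045,.006,.04),(-.045,.006,.1),(.075,.006,.1),(.075,.006,.008)),L((-.09,-.006,.04),(-.045,-.006,.04),(-.045,-.006,.1),(.075,-.006,.1)),L((.085,-.08,.0),(.085,.08,0),(.085,.08,.035),(.085,-.08,.035)),L((-.085,.08,.035),(.085,.08,.035)),L((-.085,-.08,.035),(.085,-.08,.035))]
out=[]
for im,n,x0,y0 in((s,'scene',345,235),(t,'top',150,180)):
    k=4;c=cv2.resize(im[y0:y0+115,x0:x0+100],None,fx=k,fy=k,interpolation=cv2.INTER_CUBIC)
    for p in polys: cv2.polylines(c,[((proj(n,p)-[x0,y0]+.5)*k).astype(int)],False,(0,255,0),1)
    out.append(c)
cv2.imwrite('pics/d.png',np.hstack(out))
```

```text
(no output)
```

View pics/d.png

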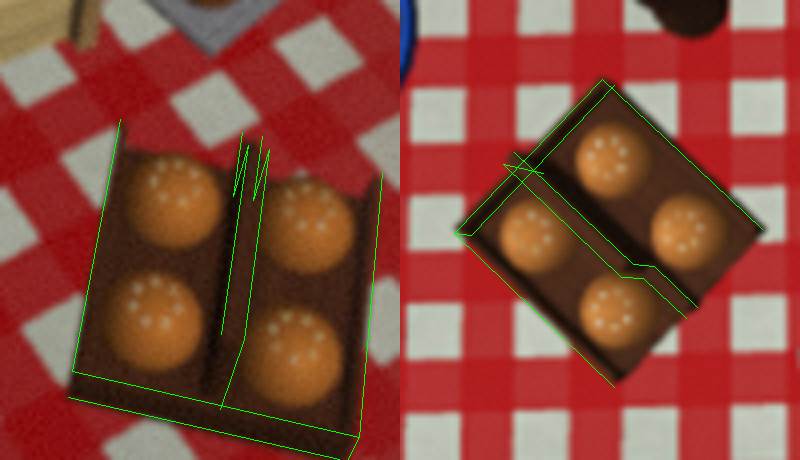

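The overlay matches to about 1–2 px, with the board roughly 3 mm further along the carrier's -y. I'll descend and grip.

Call:
jog_arm:
  deltas:
    - [-1,[0.004,-0.002,-0.03],[0,0,-0.003]]
    - [-1,[0.007,-0.004,-0.07],[0,0,-0.003]]
    - [-1,[0.007,-0.004,-0.11],[0,0,-0.003]]
    - [-1,[0.007,-0.004,-0.15],[0,0,-0.003]]
    - [-1,[0.007,-0.004,-0.19],[0,0,-0.003]]
    - [-1,[0.007,-0.004,-0.22],[0,0,-0.003]]
    - [-1,[0.007,-0.004,-0.245],[0,0,-0.003]]
    - [-1,[0.007,-0.004,-0.245],[0,0,-0.003]]
    - [-1,[0.007,-0.004,-0.245],[0,0,-0.003]]

```text
t: 2.45
tool_pos: [0.4969, 0.3554, 0.0627]
tool_rot: [2.893, 1.226, -0.002]
contact_force: [-0.1, 0.9, 0.6]
opening: 0.0855
grip_force: 0.0
```

Call:
jog_arm:
  deltas:
    - [0.2,[0,0,0],[0,0,0]]
    - [0.5,[0,0,0],[0,0,0]]
    - [0.7,[0,0,0],[0,0,0]]
    - [0.8,[0,0,0],[0,0,0]]
    - [1,[0,0,0],[0,0,0]]
    - [1,[0,0,0],[0,0,0]]
    - [1,[0,0,0],[0,0,0]]
    - [1,[0,0,0],[0,0,0]]
    - [1,[0,0,0],[0,0,0]]
    - [1,[0,0,0],[0,0,0]]
  squeeze: 100

```text
t: 3.28
tool_pos: [0.4975, 0.3561, 0.064]
tool_rot: [-2.892, -1.225, -0.002]
contact_force: [-1.8, 1.3, 5.1]
opening: 0.011
grip_force: 98.8
```

```bash
python3 -c "
from h import *
st()"
```

```text
t 3.2833 pos [0.4975 0.3561 0.064 ] x [0.696 0.718 0.001] y [ 0.718 -0.696 -0.   ] z [ 0.001  0.001 -1.   ] yang -44.08 q [0.5  0.18 1.77 0.   1.19 1.27] F [-1.8  1.3  5.1] op 0.011 g 98.8
```

Call:
jog_arm:
  deltas:
    - [1,[0,0,0.01],[0,0,0]]
    - [1,[0,0,0.03],[0,0,0]]
    - [1,[0,0,0.06],[0,0,0]]
    - [1,[0,0,0.1],[0,0,0]]
    - [1,[0,0,0.15],[0,0,0]]
    - [1,[0,0,0.2],[0,0,0]]
    - [1,[0,0,0.25],[0,0,0]]
    - [1,[0,0,0.3],[0,0,0]]
    - [1,[0,0,0.34],[0,0,0]]
    - [1,[0,0,0.37],[0,0,0]]
    - [1,[0,0,0.39],[0,0,0]]
    - [1,[0,0,0.4],[0,0,0]]

```text
t: 4.28
tool_pos: [0.4974, 0.3556, 0.2245]
tool_rot: [2.893, 1.225, 0.002]
contact_force: [0.4, 0.3, -6.0]
opening: 0.0107
grip_force: 97.4
```

Run:
```python
from h import *
st()
s=snap('scene','s2.png');t=snap('top','t2.png')
c=lambda im,x,y,w,h,k:cv2.resize(im[y:y+h,x:x+w,::-1],None,fx=k,fy=k,interpolation=cv2.INTER_CUBIC)
cv2.imwrite('pics/c2.png',np.hstack([c(s,300,150,200,200,2),c(t,120,120,200,200,2)]))
```

```text
t 4.2833 pos [0.4974 0.3556 0.2245] x [0.696 0.718 0.001] y [ 0.718 -0.696  0.001] z [ 0.001  0.    -1.   ] yang -44.09 q [ 0.5   0.02  1.65 -0.    1.46  1.27] F [ 0.4  0.3 -6. ] op 0.0107 g 97.4
```

View pics/c2.png

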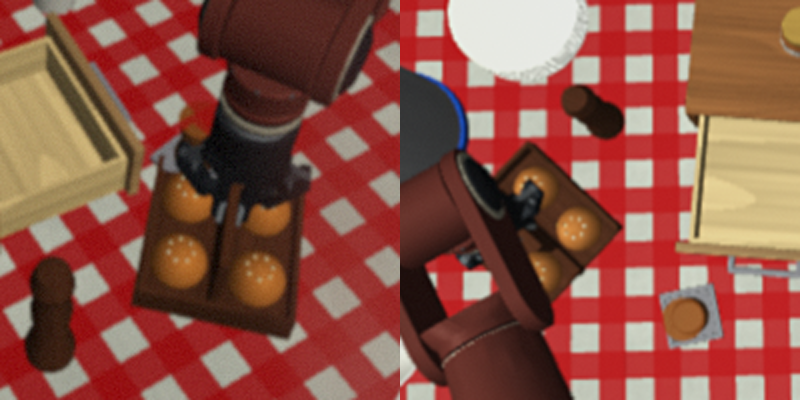

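The carrier is lifted level with all four rolls in it (carrier at about (220,255) in the scene crop). I'll turn it and carry it over to the drawer.

Call:
jog_arm:
  deltas:
    - [1,[-0.002,-0.008,0],[0,0,0.007]]
    - [1,[-0.005,-0.023,0],[0,0,0.021]]
    - [1,[-0.011,-0.045,0],[0,0,0.043]]
    - [1,[-0.018,-0.076,0],[0,0,0.072]]
    - [1,[-0.025,-0.106,0],[0,0,0.1]]
    - [1,[-0.033,-0.136,0],[0,0,0.129]]
    - [1,[-0.04,-0.166,0],[0,0,0.158]]
    - [1,[-0.047,-0.197,0],[0,0,0.186]]
    - [1,[-0.055,-0.227,0],[0,0,0.215]]
    - [1,[-0.062,-0.257,0],[0,0,0.243]]
    - [1,[-0.069,-0.287,0],[0,0,0.272]]
    - [1,[-0.076,-0.318,0],[0,0,0.3]]

```text
t: 5.38
tool_pos: [0.4657, 0.2276, 0.2215]
tool_rot: [-2.015, -2.409, 0.004]
contact_force: [-0.2, 0.3, -5.2]
opening: 0.0108
grip_force: 97.5
```

Call:
jog_arm:
  deltas:
    - [1,[-0.007,-0.03,0],[0,0,0.029]]
    - [1,[-0.014,-0.06,0],[0,0,0.058]]
    - [1,[-0.021,-0.09,0],[0,0,0.087]]
    - [1,[-0.028,-0.12,0],[0,0,0.115]]
    - [1,[-0.036,-0.15,0],[0,0,0.143]]
    - [1,[-0.043,-0.18,0],[0,0,0.171]]
    - [1,[-0.05,-0.21,0],[0,0,0.2]]
    - [1,[-0.057,-0.24,0],[0,0,0.228]]
    - [1,[-0.064,-0.27,0],[0,0,0.257]]
    - [1,[-0.071,-0.3,0],[0,0,0.286]]
    - [1,[-0.078,-0.33,0],[0,0,0.314]]
    - [1,[-0.085,-0.36,0],[0,0,0.342]]

```text
t: 6.38
tool_pos: [0.4318, 0.0838, 0.2217]
tool_rot: [-0.498, -3.099, 0.001]
contact_force: [-0.6, -0.2, -5.7]
opening: 0.011
grip_force: 97.5
```

Call:
jog_arm:
  deltas:
    - [1,[-0.006,-0.025,0],[0,0,0.025]]
    - [1,[-0.012,-0.045,0],[0,0,0.045]]
    - [1,[-0.017,-0.06,0],[0,0,0.06]]
    - [1,[-0.02,-0.072,0],[0,0,0.069]]
    - [1,[-0.021,-0.079,0],[0,0,0.074]]
    - [1,[-0.021,-0.079,0],[0,0,0.074]]
    - [1,[-0.021,-0.079,0],[0,0,0.074]]
    - [1,[-0.021,-0.079,0],[0,0,0.074]]

```text
t: 7.05
tool_pos: [0.4242, 0.0531, 0.2229]
tool_rot: [-0.143, -3.138, -0.0]
contact_force: [0.8, -0.5, -5.5]
opening: 0.0112
grip_force: 97.5
```

Run:
```python
from h import *
st()
s=snap('scene','s3.png');t=snap('top','t3.png')
c=lambda im,x,y,w,h,k:cv2.resize(im[y:y+h,x:x+w,::-1],None,fx=k,fy=k,interpolation=cv2.INTER_CUBIC)
cv2.imwrite('pics/c3.png',np.hstack([c(s,220,100,200,200,2),c(t,200,120,200,200,2)]))
```

```text
t 7.05 pos [0.4242 0.0531 0.2229] x [-0.996  0.091  0.001] y [0.091 0.996 0.   ] z [-0.001  0.    -1.   ] yang 84.79 q [-0.05 -0.45  2.06  0.    1.53 -1.53] F [ 0.8 -0.5 -5.5] op 0.0112 g 97.5
```

View pics/c3.png

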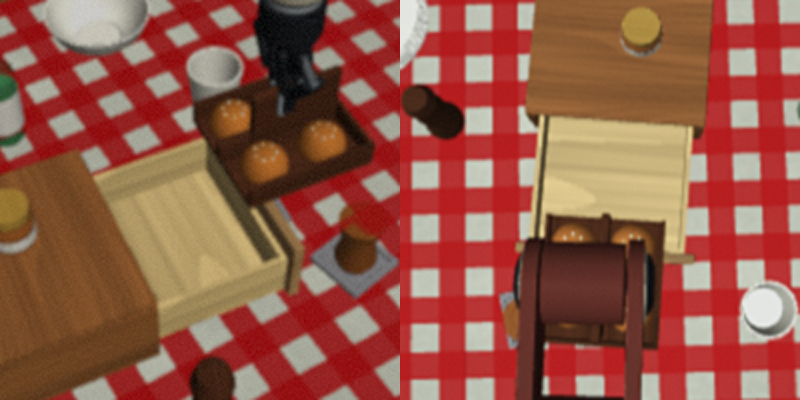

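The carrier is level with its open end over the drawer, roughly centred (crop x 605 for both the carrier and the drawer front), and all the rolls are aboard. Tilting now.

Call:
jog_arm:
  deltas:
    - [1,[0.004,0,-0.004],[0.0005,0.007,0]]
    - [1,[0.012,-0.001,-0.011],[0.002,0.021,0]]
    - [1,[0.024,-0.002,-0.02],[0.004,0.042,0]]
    - [1,[0.036,-0.003,-0.028],[0.0055,0.062,0]]
    - [1,[0.0486,-0.004,-0.035],[0.0075,0.083,0]]
    - [1,[0.06,-0.005,-0.035],[0.009,0.1,0]]
    - [1,[0.072,-0.006,-0.035],[0.0105,0.117,0]]
    - [1,[0.081,-0.007,-0.035],[0.012,0.13,0]]
    - [1,[0.087,-0.008,-0.035],[0.0125,0.138,0]]
    - [1,[0.087,-0.008,-0.035],[0.0125,0.138,0]]

```text
t: 7.98
tool_pos: [0.4605, 0.0495, 0.2084]
tool_rot: [-0.123, -2.703, -0.027]
contact_force: [-0.6, -0.2, -6.7]
opening: 0.0109
grip_force: 97.6
```

Call:
jog_arm:
  deltas:
    - [1,[0.004,0,-0.001],[0.0005,0.005,0]]
    - [1,[0.012,-0.001,-0.004],[0.0014,0.015,0]]
    - [1,[0.02,-0.002,-0.007],[0.0023,0.025,0]]
    - [1,[0.028,-0.0025,-0.0095],[0.003,0.035,0]]
    - [1,[0.036,-0.003,-0.012],[0.004,0.045,0]]
    - [1,[0.044,-0.004,-0.015],[0.005,0.055,0]]
    - [1,[0.052,-0.0045,-0.017],[0.006,0.065,0]]
    - [1,[0.06,-0.005,-0.02],[0.007,0.075,0]]
    - [1,[0.068,-0.006,-0.023],[0.008,0.085,0]]
    - [1,[0.076,-0.007,-0.025],[0.009,0.096,0]]
    - [1,[0.083,-0.0075,-0.0275],[0.0095,0.105,0]]
    - [1,[0.087,-0.008,-0.029],[0.01,0.111,0]]

```text
t: 8.98
tool_pos: [0.4945, 0.0465, 0.1979]
tool_rot: [-0.107, -2.354, -0.044]
contact_force: [0.1, -1.1, -3.3]
opening: 0.0107
grip_force: 98.0
```

Call:
jog_arm:
  deltas:
    - [1,[0,0,0],[0,0,0]]
    - [1,[0,0,0],[0,0,0]]
    - [1,[0,0,0],[0,0,0]]
    - [1,[0,0,0],[0,0,0]]
    - [1,[0,0,0],[0,0,0]]
    - [1,[0,0,0],[0,0,0]]
    - [1,[0,0,0],[0,0,0]]
    - [1,[0,0,0],[0,0,0]]

```text
t: 9.65
tool_pos: [0.4939, 0.0464, 0.1978]
tool_rot: [-0.107, -2.354, -0.044]
contact_force: [0.8, 0.7, -3.8]
opening: 0.0108
grip_force: 98.0
```

Run:
```python
from h import *
st()
s=snap('scene','s4.png');t=snap('top','t4.png')
c=lambda im,x,y,w,h,k:cv2.resize(im[y:y+h,x:x+w,::-1],None,fx=k,fy=k,interpolation=cv2.INTER_CUBIC)
cv2.imwrite('pics/c4.png',np.hstack([c(s,220,100,200,200,2),c(t,200,120,200,200,2)]))
```

```text
t 9.65 pos [0.4939 0.0464 0.1978] x [-0.704  0.064  0.707] y [ 0.091  0.996 -0.   ] z [-0.704  0.064 -0.707] yang 84.81 q [-0.07  0.29  1.54  0.02  2.09 -1.54] F [ 0.8  0.7 -3.8] op 0.0108 g 98.0
```

View pics/c4.png

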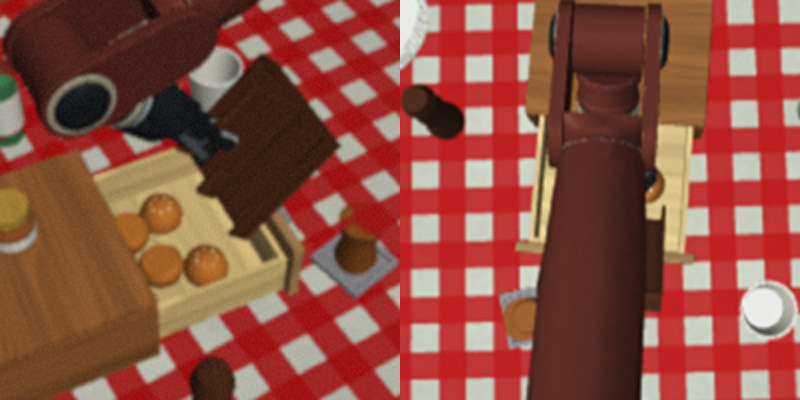

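All four rolls lie in the drawer (scene crop (160,212), (130,232), (160,265), (207,265)) and the carrier is empty. I'll level it and carry it back.

Call:
jog_arm:
  deltas:
    - [1,[0,0,0.02],[0,0,0]]
    - [1,[-0.01,0.001,0.045],[-0.001,-0.012,0]]
    - [1,[-0.03,0.003,0.06],[-0.003,-0.035,0]]
    - [1,[-0.05,0.0045,0.064],[-0.006,-0.065,0]]
    - [1,[-0.07,0.006,0.064],[-0.009,-0.1,0]]
    - [1,[-0.094,0.0085,0.064],[-0.012,-0.135,0]]
    - [1,[-0.118,0.0105,0.064],[-0.015,-0.17,0]]
    - [1,[-0.14,0.0125,0.064],[-0.0185,-0.205,0]]
    - [1,[-0.16,0.0145,0.064],[-0.0205,-0.23,0]]
    - [1,[-0.174,0.0157,0.064],[-0.0225,-0.249,0]]
    - [1,[-0.174,0.0157,0.064],[-0.0225,-0.249,0]]

```text
t: 10.67
tool_pos: [0.4217, 0.0532, 0.2238]
tool_rot: [0.141, 3.138, 0.0]
contact_force: [0.5, 0.6, -3.6]
opening: 0.0108
grip_force: 97.8
```

Call:
jog_arm:
  deltas:
    - [1,[0.004,0.015,0],[0,0,-0.015]]
    - [1,[0.011,0.045,0],[0,0,-0.043]]
    - [1,[0.02,0.08,0],[0,0,-0.077]]
    - [1,[0.028,0.116,0],[0,0,-0.111]]
    - [1,[0.037,0.151,0],[0,0,-0.145]]
    - [1,[0.045,0.187,0],[0,0,-0.178]]
    - [1,[0.054,0.222,0],[0,0,-0.212]]
    - [1,[0.062,0.258,0],[0,0,-0.245]]
    - [1,[0.071,0.293,0],[0,0,-0.279]]
    - [1,[0.08,0.329,0],[0,0,-0.312]]
    - [1,[0.088,0.364,0],[0,0,-0.346]]
    - [1,[0.097,0.4,0],[0,0,-0.38]]

```text
t: 11.67
tool_pos: [0.4632, 0.2133, 0.2231]
tool_rot: [-1.887, -2.509, 0.005]
contact_force: [-0.4, 0.8, -2.9]
opening: 0.0108
grip_force: 97.9
```

Call:
jog_arm:
  deltas:
    - [1,[0.009,0.036,0],[0,0,-0.034]]
    - [1,[0.017,0.071,0],[0,0,-0.067]]
    - [1,[0.026,0.107,0],[0,0,-0.101]]
    - [1,[0.034,0.142,0],[0,0,-0.134]]
    - [1,[0.043,0.178,0],[0,0,-0.168]]
    - [1,[0.052,0.213,0],[0,0,-0.202]]
    - [1,[0.06,0.249,0],[0,0,-0.235]]
    - [1,[0.069,0.284,0],[0,0,-0.268]]
    - [1,[0.077,0.315,0],[0,0,-0.3]]
    - [1,[0.083,0.34,0],[0,0,-0.32]]
    - [1,[0.086,0.356,0],[0,0,-0.336]]
    - [1,[0.086,0.356,0],[0,0,-0.336]]

```text
t: 12.67
tool_pos: [0.4976, 0.3561, 0.2226]
tool_rot: [-2.893, -1.226, 0.005]
contact_force: [-0.0, 0.4, -3.2]
opening: 0.0109
grip_force: 97.9
```

```bash
python3 -c "
from h import *
st()"
```

```text
t 12.6667 pos [0.4976 0.3561 0.2226] x [ 0.696  0.718 -0.003] y [ 0.718 -0.696 -0.001] z [-0.003 -0.001 -1.   ] yang -44.07 q [0.5  0.03 1.65 0.   1.46 1.27] F [-0.   0.4 -3.2] op 0.0109 g 97.9
```

Call:
jog_arm:
  deltas:
    - [1,[0,0,-0.02],[0,0,0]]
    - [1,[0,0,-0.06],[0,0,0]]
    - [1,[0,0,-0.1],[0,0,0]]
    - [1,[0,0,-0.15],[0,0,0]]
    - [1,[0,0,-0.2],[0,0,0]]
    - [1,[0,0,-0.25],[0,0,0]]
    - [1,[0,0,-0.3],[0,0,0]]
    - [1,[0,0,-0.34],[0,0,0]]
    - [1,[0,0,-0.365],[0,0,0]]
    - [1,[0,0,-0.38],[0,0,0]]
    - [1,[0,0,-0.388],[0,0,0]]
    - [1,[0,0,-0.388],[0,0,0]]

```text
t: 13.67
tool_pos: [0.4975, 0.3549, 0.0678]
tool_rot: [2.893, 1.225, -0.001]
contact_force: [-0.0, -0.5, -3.4]
opening: 0.0107
grip_force: 97.8
```

Call:
jog_arm:
  deltas:
    - [1,[0,0,-0.004],[0,0,0]]
    - [1,[0,0,-0.007],[0,0,0]]
    - [1,[0,0,-0.007],[0,0,0]]
    - [1,[0,0,-0.007],[0,0,0]]

```text
t: 14.0
tool_pos: [0.4979, 0.3554, 0.066]
tool_rot: [-2.893, -1.226, -0.002]
contact_force: [-0.3, 0.2, -3.7]
opening: 0.0111
grip_force: 97.8
```

Call:
jog_arm:
  deltas:
    - [1,[0,0,-0.002],[0,0,0]]
    - [1,[0,0,-0.004],[0,0,0]]
    - [1,[0,0,-0.005],[0,0,0]]
    - [1,[0,0,-0.005],[0,0,0]]
    - [1,[0,0,-0.005],[0,0,0]]

```text
t: 14.42
tool_pos: [0.4978, 0.3552, 0.064]
tool_rot: [-2.893, -1.225, -0.001]
contact_force: [-1.9, -1.7, 1.2]
opening: 0.0106
grip_force: 98.5
```

Call:
jog_arm:
  deltas:
    - [0.5,[0,0,0],[0,0,0]]
    - [0,[0,0,0],[0,0,0]]
    - [-1,[0,0,0],[0,0,0]]
    - [-1,[0,0,0],[0,0,0]]
    - [-1,[0,0,0],[0,0,0]]
    - [-1,[0,0,0.02],[0,0,0]]
    - [-1,[0,0,0.06],[0,0,0]]
    - [-1,[0,0,0.12],[0,0,0]]
    - [-1,[0,0,0.19],[0,0,0]]
    - [-1,[0,0,0.26],[0,0,0]]
    - [-1,[0,0,0.32],[0,0,0]]
    - [-1,[0,0,0.35],[0,0,0]]

```text
t: 15.42
tool_pos: [0.4991, 0.356, 0.2084]
tool_rot: [-2.892, -1.225, -0.01]
contact_force: [1.0, 0.9, 1.3]
opening: 0.0859
grip_force: 0.0
```

Call:
jog_arm:
  deltas:
    - [0,[-0.02,-0.05,0],[0,0,-0.02]]
    - [0,[-0.04,-0.12,0],[0,0,-0.045]]
    - [1,[-0.065,-0.19,0],[0,0,-0.07]]
    - [1,[-0.09,-0.26,0],[0,0,-0.1]]
    - [1,[-0.115,-0.33,0],[0,0,-0.13]]
    - [1,[-0.14,-0.4,0],[0,0,-0.16]]
    - [1,[-0.165,-0.47,0],[0,0,-0.185]]
    - [1,[-0.19,-0.54,0],[0,0,-0.21]]
    - [1,[-0.215,-0.61,0],[0,0,-0.24]]
    - [1,[-0.235,-0.67,0],[0,0,-0.265]]
    - [1,[-0.25,-0.725,0],[0,0,-0.28]]
    - [1,[-0.258,-0.748,0],[0,0,-0.284]]

```text
t: 16.42
tool_pos: [0.3935, 0.0541, 0.203]
tool_rot: [3.137, -0.148, -0.0]
contact_force: [-1.0, -0.1, 0.2]
opening: -0.0
grip_force: 0.0
```

```bash
python3 -c "
from h import *
st()"
```

```text
t 16.4167 pos [0.3935 0.0541 0.203 ] x [ 0.996 -0.094 -0.   ] y [-0.094 -0.996  0.001] z [-0.    -0.001 -1.   ] yang -95.41 q [-0.05 -0.53  2.14 -0.    1.52  1.61] F [-1.  -0.1  0.2] op -0.0 g 0.0
```

Call:
jog_arm:
  deltas:
    - [1,[0,0,-0.02],[0,0,0]]
    - [1,[0,0,-0.06],[0,0,0]]
    - [1,[0,0,-0.11],[0,0,0]]
    - [1,[0,0,-0.16],[0,0,0]]
    - [1,[0,0,-0.21],[0,0,0]]
    - [1,[0,0,-0.25],[0,0,0]]
    - [1,[0,0,-0.28],[0,0,0]]
    - [1,[0,0,-0.29],[0,0,0]]
    - [1,[0,0,-0.29],[0,0,0]]

```text
t: 17.17
tool_pos: [0.3932, 0.0568, 0.0855]
tool_rot: [-3.138, 0.14, 0.006]
contact_force: [0.1, 0.0, 0.6]
opening: -0.0004
grip_force: 0.0
```

Call:
jog_arm:
  deltas:
    - [1,[0.01,-0.001,0],[0,0,0]]
    - [1,[0.025,-0.002,0],[0,0,0]]
    - [1,[0.04,-0.004,0],[0,0,0]]
    - [1,[0.055,-0.005,0],[0,0,0]]
    - [1,[0.065,-0.006,0],[0,0,0]]
    - [1,[0.075,-0.007,0],[0,0,0]]
    - [1,[0.083,-0.0075,0],[0,0,0]]
    - [1,[0.091,-0.008,0],[0,0,0]]
    - [1,[0.099,-0.009,0],[0,0,0]]
    - [1,[0.107,-0.01,0],[0,0,0]]
    - [1,[0.115,-0.0105,0],[0,0,0]]
    - [1,[0.123,-0.011,0],[0,0,0]]

```text
t: 18.17
tool_pos: [0.4434, 0.0515, 0.0872]
tool_rot: [3.138, -0.143, -0.002]
contact_force: [-2.6, -0.3, 1.9]
opening: 0.0001
grip_force: 0.9
```

Call:
jog_arm:
  deltas:
    - [1,[0.01,-0.001,0],[0,0,0]]
    - [1,[0.022,-0.002,0],[0,0,0]]
    - [1,[0.036,-0.003,0],[0,0,0]]
    - [1,[0.05,-0.0045,0],[0,0,0]]
    - [1,[0.065,-0.006,0],[0,0,0]]
    - [1,[0.08,-0.0075,0],[0,0,0]]
    - [1,[0.095,-0.009,0],[0,0,0]]
    - [1,[0.11,-0.01,0],[0,0,0]]
    - [1,[0.125,-0.0115,0],[0,0,0]]
    - [1,[0.14,-0.013,0],[0,0,0]]
    - [1,[0.155,-0.0145,0],[0,0,0]]
    - [1,[0.17,-0.016,0],[0,0,0]]

```text
t: 19.17
tool_pos: [0.5121, 0.0451, 0.0872]
tool_rot: [-3.138, 0.143, 0.0]
contact_force: [-1.6, -0.5, 0.3]
opening: 0.0001
grip_force: 0.9
```

Call:
jog_arm:
  deltas:
    - [1,[0.015,-0.001,0],[0,0,0]]
    - [1,[0.03,-0.003,0],[0,0,0]]
    - [1,[0.045,-0.004,0],[0,0,0]]
    - [1,[0.06,-0.0055,0],[0,0,0]]
    - [1,[0.075,-0.007,0],[0,0,0]]
    - [1,[0.09,-0.008,0],[0,0,0]]
    - [1,[0.104,-0.0095,0],[0,0,0]]
    - [1,[0.116,-0.0105,0],[0,0,0]]
    - [1,[0.126,-0.0115,0],[0,0,0]]
    - [1,[0.134,-0.012,0],[0,0,0]]
    - [1,[0.14,-0.0125,0],[0,0,0]]
    - [1,[0.144,-0.013,0],[0,0,0]]

```text
t: 20.17
tool_pos: [0.5695, 0.0399, 0.0875]
tool_rot: [-3.138, 0.143, -0.0]
contact_force: [-1.7, -0.0, 0.9]
opening: -0.0
grip_force: 0.8
```

```bash
python3 -c "
from h import *
st()"
```

```text
t 20.1667 pos [0.5695 0.0399 0.0875] x [ 0.996 -0.091  0.   ] y [-0.091 -0.996 -0.   ] z [ 0. -0. -1.] yang -95.2 q [-0.06  0.06  1.86  0.    1.22  1.6 ] F [-1.7 -0.   0.9] op -0.0 g 0.8
```

Call:
jog_arm:
  deltas:
    - [1,[0.006,-0.0005,0],[0,0,0]]
    - [1,[0.012,-0.001,0],[0,0,0]]
    - [1,[0.018,-0.0015,0],[0,0,0]]
    - [1,[0.024,-0.002,0],[0,0,0]]
    - [1,[0.03,-0.003,0],[0,0,0]]
    - [1,[0.036,-0.0035,0],[0,0,0]]
    - [1,[0.042,-0.004,0],[0,0,0]]
    - [1,[0.047,-0.0045,0],[0,0,0]]
    - [1,[0.052,-0.005,0],[0,0,0]]
    - [1,[0.057,-0.005,0],[0,0,0]]
    - [1,[0.062,-0.0055,0],[0,0,0]]
    - [1,[0.067,-0.006,0],[0,0,0]]

```text
t: 21.17
tool_pos: [0.5962, 0.0375, 0.0873]
tool_rot: [-3.138, 0.143, -0.0]
contact_force: [-1.8, 0.5, 1.1]
opening: -0.0001
grip_force: 0.8
```

Call:
jog_arm:
  deltas:
    - [1,[0.004,-0.0005,0],[0,0,0]]
    - [1,[0.008,-0.0008,0],[0,0,0]]
    - [1,[0.012,-0.001,0],[0,0,0]]
    - [1,[0.016,-0.0015,0],[0,0,0]]
    - [1,[0.02,-0.002,0],[0,0,0]]
    - [1,[0.024,-0.002,0],[0,0,0]]

```text
t: 21.67
tool_pos: [0.6042, 0.0367, 0.0873]
tool_rot: [3.138, -0.142, -0.007]
contact_force: [-7.5, -1.2, 4.9]
opening: -0.0001
grip_force: 3.9
```

Call:
jog_arm:
  deltas:
    - [1,[0.003,-0.0003,0],[0,0,0]]
    - [1,[0.006,-0.0005,0],[0,0,0]]
    - [1,[0.009,-0.0008,0],[0,0,0]]
    - [1,[0.012,-0.001,0],[0,0,0]]
    - [1,[0.015,-0.0013,0],[0,0,0]]
    - [1,[0.018,-0.0016,0],[0,0,0]]
    - [1,[0.021,-0.0019,0],[0,0,0]]
    - [1,[0.024,-0.0022,0],[0,0,0]]

```text
t: 22.33
tool_pos: [0.6147, 0.0357, 0.0873]
tool_rot: [3.138, -0.143, -0.002]
contact_force: [-3.4, -1.1, 1.6]
opening: -0.0002
grip_force: 2.0
```

Call:
jog_arm:
  deltas:
    - [1,[0.003,-0.0003,0],[0,0,0]]
    - [1,[0.006,-0.0005,0],[0,0,0]]
    - [1,[0.009,-0.0008,0],[0,0,0]]
    - [1,[0.012,-0.001,0],[0,0,0]]

```text
t: 22.67
tool_pos: [0.6202, 0.0354, 0.0872]
tool_rot: [3.138, -0.143, 0.001]
contact_force: [-2.0, -0.7, -0.0]
opening: 0.0001
grip_force: 1.1
```

Call:
jog_arm:
  deltas:
    - [1,[0.003,-0.0003,0],[0,0,0]]
    - [1,[0.006,-0.0005,0],[0,0,0]]
    - [1,[0.009,-0.0008,0],[0,0,0]]
    - [1,[0.012,-0.001,0],[0,0,0]]

```text
t: 23.0
tool_pos: [0.6221, 0.0353, 0.0872]
tool_rot: [3.138, -0.142, -0.013]
contact_force: [-17.0, 0.2, 10.4]
opening: 0.0004
grip_force: 8.5
```

At the stop (17 N). I'll back off and look.

Call:
jog_arm:
  deltas:
    - [1,[-0.02,0.002,0],[0,0,0]]
    - [1,[-0.06,0.005,0],[0,0,0]]
    - [1,[-0.12,0.011,0],[0,0,0]]
    - [1,[-0.16,0.014,0.02],[0,0,0]]
    - [1,[-0.2,0.018,0.08],[0,0,0]]
    - [1,[-0.24,0.02,0.16],[0,0,0]]
    - [1,[-0.28,0.02,0.25],[0,0,0]]
    - [1,[-0.32,0.02,0.34],[0,0,0]]
    - [1,[-0.35,0.02,0.42],[0,0,0]]
    - [1,[-0.36,0.02,0.45],[0,0,0]]
    - [1,[-0.36,0.02,0.45],[0,0,0]]
    - [1,[-0.36,0.02,0.45],[0,0,0]]

```text
t: 24.0
tool_pos: [0.4813, 0.0432, 0.2673]
tool_rot: [-3.138, 0.142, -0.004]
contact_force: [-0.2, -0.4, -0.8]
opening: 0.0001
grip_force: 0.0
```

Run:
```python
from h import *
st()
s=snap('scene','s5.png');t=snap('top','t5.png')
c=lambda im,x,y,w,h,k:cv2.resize(im[y:y+h,x:x+w,::-1],None,fx=k,fy=k,interpolation=cv2.INTER_CUBIC)
cv2.imwrite('pics/c5.png',np.hstack([c(s,160,100,300,280,1.4),c(t,140,70,270,280,1.4)]))
```

```text
t 24.0 pos [0.4813 0.0432 0.2673] x [ 0.996 -0.091  0.002] y [-0.091 -0.996 -0.   ] z [ 0.002  0.    -1.   ] yang -95.19 q [-0.06 -0.32  1.89  0.    1.57  1.6 ] F [-0.2 -0.4 -0.8] op 0.0001 g 0.0
```

View pics/c5.png

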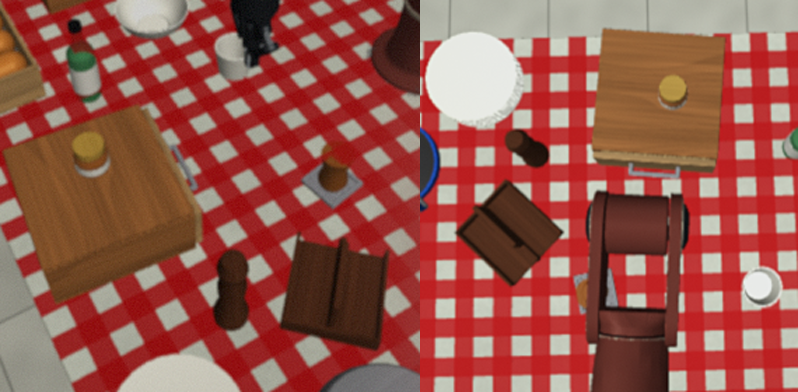

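The drawer is shut with its panel against the chest front (scene crop (185,170)). The carrier stands flat and empty at (340,295), and the other items haven't moved. Handing in.

```bash
python3 -c "
from station import ctrl
print(ctrl.finish_job())"
```

```text
the job is handed in; nothing more can be done
None
```

The job is handed in at about 24 s: all four rolls are in the drawer, the drawer is pushed slowly past its detent to the stop, and the empty carrier stands flat on the table with the other tableware untouched.

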